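# Set the drag hand of a spring-backed setting stand

### The job

On the ring-setting stand with the square tilt plate, press the round thumb pad on its spring-backed corner down with the fingertips until the pointer is level with the black index on the scale and no further, then let the corner spring back up, so that the drag hand which the pointer pushes down is left behind level with the index. Do not touch that stand's drag hand or index, do not touch the stand with the round plate, and do not lift or shift anything else on the bench.

Things in the scene. Friction and masses are not known exactly. Their poses are not given: they have to be found in the camera images.
- square_stand: Stand fixed to the bench, with the SQUARE steel tilt plate (110 x 110 x 8 mm, set cornerwise; brass collet and ring on it, to 123 mm above the bench). Dark base 210 x 130 x 14 mm with a foot out to 185 mm along +y. Origin: centre of its underside, z up; yaw within 0.3 rad. The plate tilts about its x diagonal, 85 mm up; its +y corner is the sprung one, with the pad 55 mm from the axis.
- square_plate: The square tilt plate with its pad and pointer. Origin: its middle, on the pivot axis, 85 mm above the bench; x along the pivot axis, y towards the sprung corner and the pointer, z its normal. Level at rest, where its spring returns it; it tilts +y corner down by up to 0.32 rad. The pad goes down 55 mm x sin(tilt), the pointer's tip 150 mm x sin(tilt).
- square_pad_top (a point): Centre of the upper face of the round steel thumb pad (26 mm across, 8 mm tall) on the square plate's sprung corner, 97 mm above the bench at rest: press straight down here. It takes about 3 N to start moving, 6 to 10 N at the index, 12 N at the bottom stop.
- square_pointer_tip (a point): Free end of the dark steel pointer (bar 6 x 6 mm) that runs on from the sprung corner along the stand's +y, 150 mm from the pivot axis; at rest 85 mm above the bench. Goes down 2.7 times as far as the pad. An upright aluminium scale with black ticks (44 mm wide, top 116 mm above the bench) stands 12 mm off, on its -x side.
- square_hand: Drag hand: bent brass arm pivoted on the plate's axis (origin there, mid-plate), its 6 x 6 mm end alongside the pointer, 14 mm off on the stand's +x side. It starts up to 8 mm lower than the pointer; a cross pin on the pointer pushes it down from there, and friction keeps it where the pointer left it. Not to be touched: nothing brings it back up.
- square_hand_tip (a point): Free end of the drag hand, 150 mm from the pivot axis; when pushed it is at the pointer tip's height.
- square_index: Black index block, 10 mm tall, clamped by a friction fit on the outer edge of the scale, just beyond the tips of the pointer and the hand; it is set 17 to 36 mm below the pointer's rest height. Use square_mark for its place. Not to be touched or moved.
- square_mark (a point): Middle of the inner end of the index, where the pointer's tip and the drag hand's tip must come level (same height).
- round_stand: The other stand, alike (same base, pointer, scale, drag hand, index) but with a ROUND steel tilt plate 152 mm across. The two stands may change places. Origin: centre of the base's underside. Not to be touched.
- round_plate (a joint): Tilt of the round plate, 0 at rest; to stay there.
- flux_jar: Bystander: white jar with black cap, 42 mm across, 45 mm tall, stands beside the square stand. Origin under its centre.
- bench_block: Bystander: steel block 55 x 55 x 18 mm beside the round stand. Origin under its centre.
- mandrel: Bystander: steel sizing cone standing upright, 36 mm across the foot, 60 mm tall, beside the square stand. Origin under its centre.
- chasing_hammer: Bystander: hammer, 200 mm long, lying beyond the stands. Origin under its middle.
- graver: Bystander: graver with a handle, 140 mm long, lying at the right of the stands. Origin under its middle.
- ring_tray: Bystander: dark wooden tray 80 x 90 x 22 mm with six cells, beside the round stand. Origin under its centre.
- pickle_dish: Bystander: white bowl 72 mm across, 30 mm tall, at the left of the stands. Origin under its centre.

How it is judged:
On the way:
1. the fingers press the square plate's thumb pad down until its pointer is level with the index (within 5 mm) (contact force between the fingers and square_plate_c3 above 1 N and z of square_pointer_tip in the frame of square_mark between -0.005 and 0.005 m), for 0.1 s.
At the end, for the whole second after the job is handed in: The square plate has sprung back level (within 0.02 rad) and is at rest, its drag hand's tip stands within 5 mm of the index's mid-height, the index is where it was (3 mm), the round plate is level, and every bystander is within 20 mm of its start (z of square_hand_tip in the frame of square_mark between -0.005 and 0.005 m and angle between square_plate's own z axis and vertical below 0.02 rad and angular speed of square_plate below 0.05 rad/s and distance of square_mark from where it was at the start of the episode below 0.003 m and value of joint round_plate below 0.02 rad and distance of each of flux_jar, bench_block, mandrel, chasing_hammer, graver, ring_tray, pickle_dish from where it was at the start of the episode below 0.02 m); the robot touches nothing.
It fails at once if the square stand's drag hand or index is touched (contact force between any of the fingers, the arm and square_hand above 0.3 N or contact force between any of the fingers, the arm and square_index above 0.3 N).
It fails at once if the stand with the round plate is touched (contact force between any of the fingers, the arm and round_stand above 0.5 N).
It fails at once if a bystander is lifted, carried or shifted by more than 20 mm (distance of any of flux_jar, bench_block, mandrel, chasing_hammer, graver, ring_tray, pickle_dish from where it was at the start of the episode above 0.02 m).
It also fails if it takes over 42 s, if anything falls off the work surface, if the arm or the gripper's body presses on something with over 40 N, if the wrist force passes 120 N, or if a joint passes its speed limit or range.

### The arm

A 6-joint arm with a two-finger parallel gripper is mounted at the origin on the work surface. World frame = base frame: x ahead of the robot, y to its left, z up, the work surface at z = 0. Lengths are in m, angles in rad, forces in N, time in s.
With the tool pointing down it reaches from about 0.275 to 0.75 m from the base axis. Payload 10.2 kg.
Tool frame: the origin (TCP) lies at the very end of the fingers, on their centre line; the grasp point (between the pads) lies manip.grasp_offset behind it (manip.grasp_offset is the distance from the TCP to the grasp point, in m); z points along the fingers, y is the line along which they close (so a half turn about z gives the same grasp; the last joint's range is limited). The gripper opens to 88 mm and grips with 3 to 60 N. Pads are 18 mm wide; open, the fingers measure 123 mm over their backs; the gripper's body (75 mm by 187 mm) begins 45 mm behind the grasp point.
Start: joints at [-1.54, 0.313, 1.498, -0, 1.331, -0.223], TCP at [0.132, -0.508, 0.239] pointing down, gripper open.
Joint ranges: [-2.94, 2.94], [-0.97, 2.17], [0.19, 2.56], [-1.23, 4.37], [0.02, 3.11], [-2.88, 2.88]. Speed limits (rad/s): [2.39, 2.39, 3.01, 3.14, 3.14, 3.14].

### API

Orientations are given as a rotation vector (axis times angle).
In Python, from bench import manip gives the robot as it stands. The module is installed in compiled form; this text tells all that it offers.
- The arm moves only by the tool move_arm, never from a script. Its argument "steps" is a list of rows, each an object of numbers: "grip": the gripper's target within -1 to 1 (fully open at 1, half-way at 0, shut at -1); "tx", "ty", "tz": the shift along the world's x, y, z in m; "rx", "ry", "rz": the turn, a rotation vector about the world's x, y, z in rad. A call has 1 to 20 rows; each row is the pose to reach, as a shift and turn from the pose commanded when the call began; what a row does not reach only later rows make up. A row lasts 1/12 s, in which the tool goes at most 41.7 mm and 7.16 degrees, less where a joint would pass 70% of its speed; a pose out of reach is approached as far as the arm can. A call with a gripper value outside its range is refused whole. The fingers move at their own pace and stop on an object; the grip force is fixed at half the most. Time passes only in rows, so rows that repeat a pose let the fingers close. It gives the time, the measured TCP pose, the force, the opening and the grip force at its end, in the units of the state.
- manip.get_obs(): the state, without advancing time (a new reading comes with each control period).
- manip.read_camera(name): name is "side" or "top"; returns a dict with "pixels" (480x640x3 uint8, blue, green, red), "camera_matrix" (3x3 intrinsics, pixels), "k1" (the pictures are not rectified: a ray, as slopes to the right and down, at radius r is drawn at 1 + k1 r^2 times it, then the intrinsics apply), "world_from_camera" (4x4, takes a point from camera to world coordinates). Camera axes: x right, y up, looking along -z (the intrinsics and any distortion apply to the point x, -y, -z); pixel columns grow to the right and rows downward; lengths in m; the calibration is good to about 2 mm. A picture is of the moment at which its call begins. There is no depth.
- manip.job_done(): hands the job in; it is judged then, once.
The state is a dict: "clock": time; "joint_positions": joint angles; "dq": joint speeds; "effort": joint torques, N m; "tool_pos": TCP position; "tcp_rot": TCP orientation; "ft_force": force on the tool from outside, world axes, zero at the start; "moment": the same for the moment, N m; "finger_gap": finger opening in m; "gripper_force": force on a finger pad.
Only numpy, scipy, OpenCV 4.12 (cv2) and the standard library are available. Lean on these libraries where they do the work, as an engineer would, in place of code of your own. Each camera call takes 0.05 s, during which the arm holds its last target. There are 200 camera calls.

## Working session

There is one attempt and no reset: what is moved stays moved. The work goes in short steps, Python scripts to look and compute and a tool call to move; the robot and the scene stay as the last step left them, time stands still between calls to the robot, and variables do not carry over. Pictures are saved under pics/ and viewed, at most 10 in all, crops included, and the job is handed in when it is done.

Besides the shell and the picture viewer there is one more tool, called after "Request:" as name(argument=value, ...), one argument or row to a line, values as JSON. move_arm: Moves the arm, as the interface text tells. Its arguments: {"type":"object","properties":{"steps":{"type":"array"}},"required":["steps"]}

```bash
mkdir -p pics; cat > h.py <<'E'
import numpy as np, cv2
from bench import manip
def shot(n,name):
    c=manip.read_camera(n); cv2.imwrite(f'pics/{name}.png',c['pixels']); np.savez(f'pics/{name}.npz',**{k:np.array(v) for k,v in c.items()}); return c
def load(name): return dict(np.load(f'pics/{name}.npz'))
def ray(c,u,v):
    K=c['camera_matrix']; p=np.array([(u-K[0,2])/K[0,0],(v-K[1,2])/K[1,1]]); q=p.copy()
    for _ in range(20): q=p/(1+c['k1']*(q@q))
    T=c['world_from_camera']; d=T[:3,:3]@np.array([q[0],-q[1],-1.]); return T[:3,3],d/np.linalg.norm(d)
def plane(c,u,v,z):
    o,d=ray(c,u,v); return o+d*(z-o[2])/d[2]
def proj(c,P):
    T=c['world_from_camera']; p=T[:3,:3].T@(np.array(P)-T[:3,3]); q=np.array([p[0],-p[1]])/-p[2]
    q=q*(1+c['k1']*(q@q)); K=c['camera_matrix']; return np.array([K[0,0]*q[0]+K[0,2],K[1,1]*q[1]+K[1,2]])
def tri(c1,p1,c2,p2):
    o1,d1=ray(c1,*p1); o2,d2=ray(c2,*p2)
    s=np.linalg.lstsq(np.c_[d1,-d2],o2-o1,rcond=None)[0]; a=o1+d1*s[0]; b=o2+d2*s[1]; return (a+b)/2,np.linalg.norm(a-b)
E
python3 - <<'E'
from h import *
np.set_printoptions(precision=3,suppress=True)
for n in('top','side'):
    c=shot(n,n+'0'); print(n,c['camera_matrix'].tolist(),c['k1'],c['world_from_camera'])
print(manip.get_obs(),manip.grasp_offset)
E
```

```text
top [[477.4046169924352, 0.0, 320.251903083115], [0.0, 477.4046169924352, 239.92719700662784], [0.0, 0.0, 1.0]] -0.060258292846094984 [[ 0.009  0.989 -0.148  0.4  ]
 [-1.     0.006 -0.018  0.005]
 [-0.017  0.148  0.989  1.064]
 [ 0.     0.     0.     1.   ]]
side [[437.4344898963847, 0.0, 320.47303464382], [0.0, 437.4344898963847, 247.1932943553295], [0.0, 0.0, 1.0]] 0.017707344114263578 [[ 0.993  0.1   -0.066  0.512]
 [-0.119  0.743 -0.658 -0.572]
 [-0.017  0.661  0.75   0.737]
 [ 0.     0.     0.     1.   ]]
{'clock': 0.1, 'joint_positions': array([-1.54 ,  0.313,  1.498,  0.   ,  1.331, -0.223]), 'dq': array([ 0.002,  0.002, -0.002, -0.   ,  0.001,  0.001]), 'effort': array([  0.005, -40.28 , -25.264,   0.07 ,   0.034,  -0.   ]), 'tool_pos': array([ 0.132, -0.508,  0.238]), 'tcp_rot': array([-3.115, -0.397, -0.   ]), 'ft_force': array([-1.255,  0.901,  0.058]), 'moment': array([-0.015,  0.016,  0.04 ]), 'gripper_force': 0.0, 'finger_gap': 0.08813997457652636} 0.0187
```

View pics/top0.png

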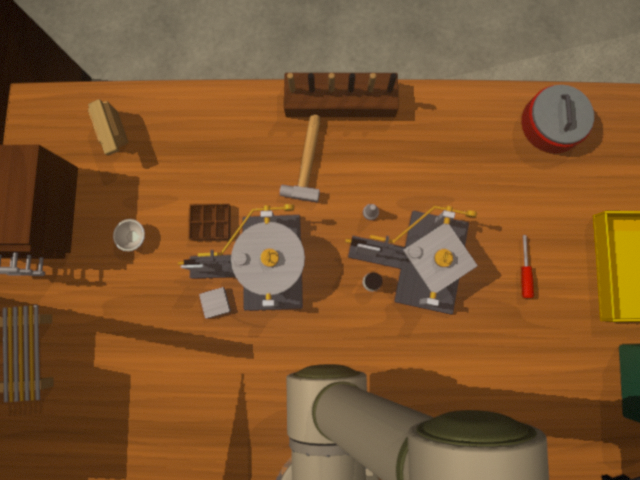

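View pics/side0.png

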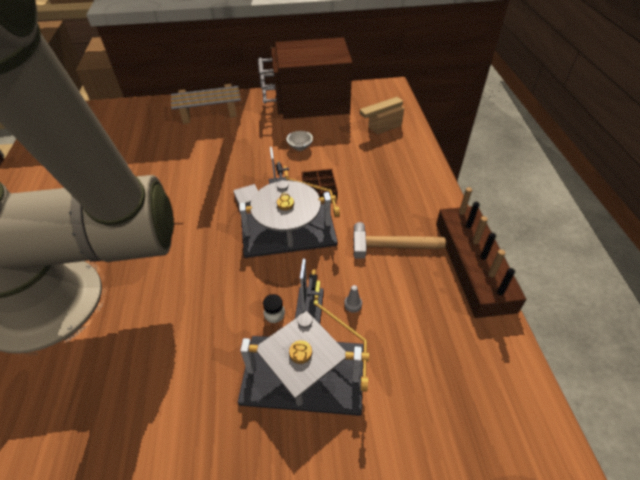

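The top view shows the square stand at right: pad near (415,253), collet near (444,259), pivots near (449,214) and (433,300), pointer running left to about (350,240). In the side view its pad is near (305,321) and its scale and pointer near (305,285). Next I'll zoom in on both.

```bash
python3 - <<'E'
from h import *
np.set_printoptions(precision=4,suppress=True)
t=load('top0');s=load('side0')
a=cv2.resize(t['pixels'][200:320,335:485],None,fx=5,fy=5,interpolation=cv2.INTER_CUBIC)[:,:750]
cv2.imwrite('pics/tz.png',a)
b=cv2.resize(s['pixels'][255:345,265:385],None,fx=6.6,fy=6.6,interpolation=cv2.INTER_CUBIC)
cv2.imwrite('pics/sz.png',b); print(a.shape,b.shape)
print('pad',plane(t,415,253,.097),plane(s,305,321,.097),tri(t,(415,253),s,(305,321)))
print('piv',plane(t,449,214,.085),plane(t,433,300,.085))
E
```

```text
(600, 750, 3) (594, 792, 3)
pad [ 0.5193 -0.1709  0.097 ] [ 0.5222 -0.1728  0.097 ] (array([ 0.5209, -0.1713,  0.0941]), np.float64(0.002610073000828624))
piv [ 0.6033 -0.246   0.085 ] [ 0.4246 -0.208   0.085 ]
```

View pics/tz.png

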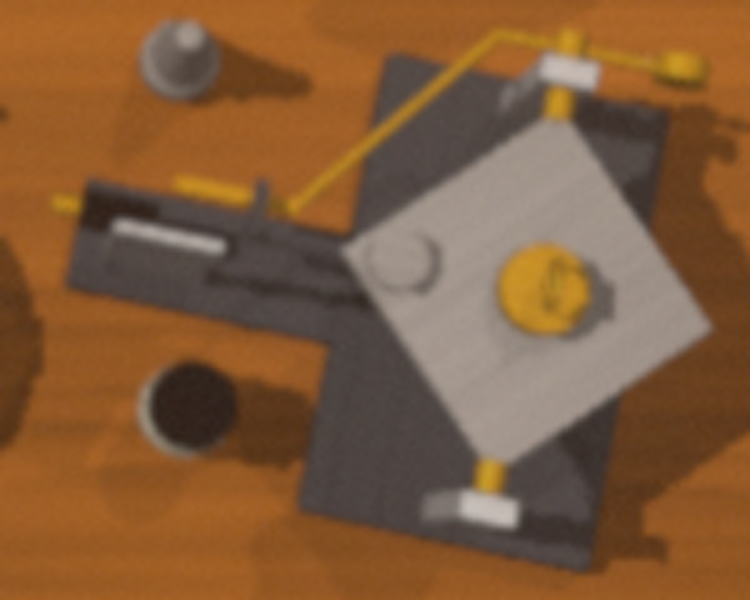

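View pics/sz.png

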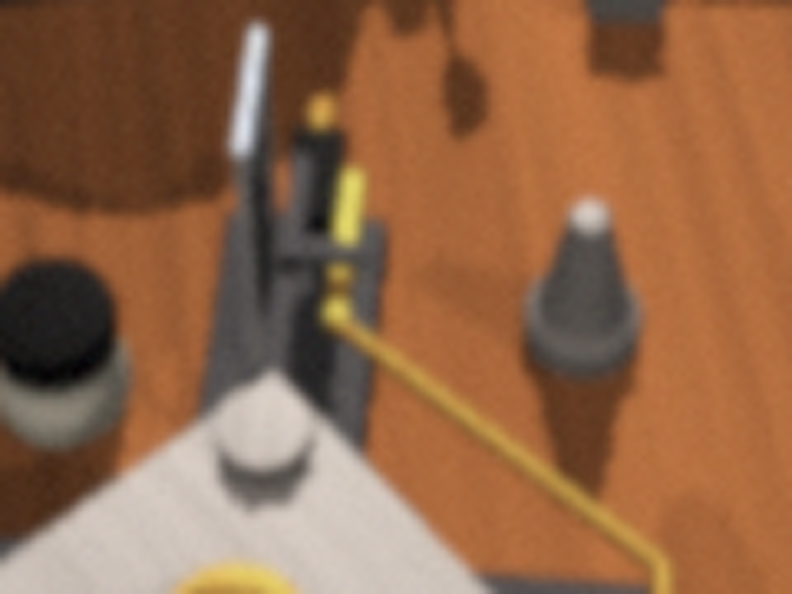

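The zooms show the pad at (402,262)z in the top crop. The pointer has its cross pin, and the brass hand end is at (355,170)z in the side crop. The dark index with its brass knob lies just beyond, at (320,120)z in the side crop and (65–150,205)z in the top crop. I'll fix the frame and take a closer view of the index, with projected height markers.

```bash
python3 - <<'E'
from h import *
np.set_printoptions(precision=4,suppress=True)
t=load('top0');s=load('side0')
pad=plane(t,415.4,252.4,.097)
P1=plane(t,449.2,214,.091);P2=plane(t,433,301.8,.091)  # blocks (top of posts)
print(P1,P2,np.linalg.norm(P1-P2))
x=(P1-P2)[:2];x/=np.linalg.norm(x);yaw=np.arctan2(x[1],x[0]);y=np.array([-x[1],x[0]])
# base corners on the base top z=.014 in crop px
for q in[(392,55),(668,108),(592,570),(300,505),(90,180),(68,285)]: print('base',plane(t,335+q[0]/5,200+q[1]/5,.014)[:2])
print('yaw',yaw,'pad',pad, 'pad from pivots',(P1+P2)[:2]/2+.055*y)
c0=pad[:2]-.055*y
for l,z in((.15,.085),(.15,.068),(.15,.058),(.15,.049),(.16,.068),(.16,.049)):
    p=[*(c0+l*y),z]; a=proj(t,p);b=proj(s,p); print(l,z,'top z5',(a-[335,200])*5,'side z6.6',(b-[265,255])*6.6)
def crop(c,x0,y0,w,h,f):
    g=cv2.resize(c['pixels'][y0:y0+h,x0:x0+w],None,fx=f,fy=f,interpolation=cv2.INTER_CUBIC).astype(float)
    return np.clip(255*(g/255)**.5,0,255).astype(np.uint8)
cv2.imwrite('pics/z2.png',np.hstack([crop(t,343,228,40,32,10),crop(s,296,262,40,32,10)]))
E
```

```text
[ 0.602  -0.2449  0.091 ] [ 0.4208 -0.2066  0.091 ] 0.18521469119136133
base [ 0.6243 -0.1843]
base [ 0.601  -0.3077]
base [ 0.3963 -0.2673]
base [ 0.4237 -0.1403]
base [ 0.5667 -0.0488]
base [ 0.5196 -0.039 ]
yaw -0.20803193407189402 pad [ 0.5205 -0.1717  0.097 ] pad from pivots [ 0.5228 -0.1719]
0.15 0.085 top z5 [171.2221 217.0137] side z6.6 [297.3869 166.4624]
0.15 0.068 top z5 [167.817  222.7101] side z6.6 [299.4514 202.3069]
0.15 0.058 top z5 [165.8666 225.9727] side z6.6 [300.6363 222.8827]
0.15 0.049 top z5 [164.1435 228.8551] side z6.6 [301.6846 241.0888]
0.16 0.068 top z5 [144.5334 217.6986] side z6.6 [303.0548 174.4186]
0.16 0.049 top z5 [141.2883 223.9334] side z6.6 [305.2106 213.3648]
```

View pics/z2.png

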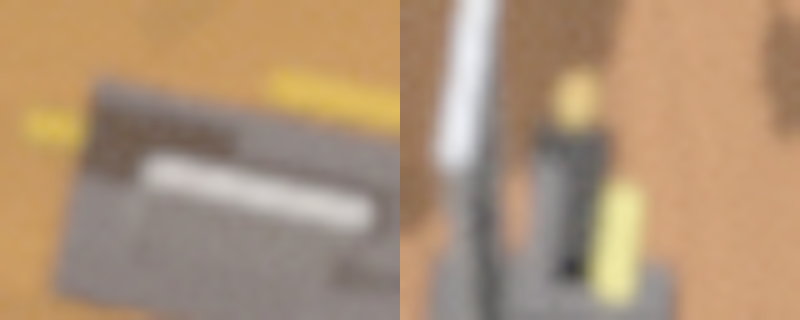

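The right panel shows a dark strip from about (575,140) down to its inner end near (572,265), with the knob beyond. That is the index top and inner face, between the pointer line (column ~550) and the hand (column ~620). I'll read raw intensities to locate its inner end precisely.

```bash
python3 - <<'E'
from h import *
np.set_printoptions(precision=4,suppress=True,linewidth=200)
t=load('top0');s=load('side0')
print('side cols',list(range(306,324)))
for r in range(268,302): print(r,s['pixels'][r,306:324].max(axis=1) if 0 else s['pixels'][r,306:324,2], s['pixels'][r,309:316,0])
print('top cols',list(range(350,384)))
for r in range(235,252): print(r,t['pixels'][r,350:384,2])
pad=plane(t,415.4,252.4,.097); x=np.array([np.cos(.21),-np.sin(.21)]);y=np.array([-x[1],x[0]]);c0=np.array([.5217,-.1717])-.055*y
for xx,l,z in((0,.15,.088),(0,.07,.088),(.014,.15,.088),(.014,.15,.080),(.007,.153,.068),(.007,.153,.063),(.007,.153,.058),(.007,.153,.053),(.007,.153,.048)):
    p=[*(c0+l*y+xx*x),z]; print(xx,l,z,proj(t,p),proj(s,p))
E
```

```text
side cols [306, 307, 308, 309, 310, 311, 312, 313, 314, 315, 316, 317, 318, 319, 320, 321, 322, 323]
268 [ 90  91  91  90  92  91  95 103 110 102 116 141 164 170 172 169 167 166] [29 31 32 32 32 39 35]
269 [ 89  92  91  90  93 100 126 146 146 132 132 154 163 169 171 171 166 168] [31 32 35 46 51 50 45]
270 [ 89  93  90  90  91 115 155 186 185 158 148 155 162 169 172 172 167 165] [31 28 38 56 68 67 53]
271 [ 91  93  93  90 100 128 174 201 195 168 152 158 165 170 171 170 167 166] [31 34 46 63 74 71 59]
272 [ 85  93  91  89  96 127 173 200 189 165 153 156 163 169 173 174 169 164] [30 34 48 65 79 70 59]
273 [ 89  92  88  84  85 111 153 177 164 145 141 154 163 169 171 172 166 165] [34 35 43 58 70 62 53]
274 [ 83  88  82  73  66  83 110 125 118 104 114 136 157 169 174 174 168 164] [34 36 42 47 55 52 42]
275 [ 82  88  82  62  51  54  67  70  68  67  79 116 150 166 173 171 168 166] [32 35 37 45 41 43 43]
276 [ 84  91  80  60  43  42  43  45  46  47  66 105 148 166 170 172 169 166] [34 34 37 36 40 39 38]
277 [ 84  92  86  71  54  52  41  42  42  45  64 105 145 164 173 175 170 169] [49 48 49 40
[... 4803 characters left out ...]
83  84  81  85  84  85  84  87  91  97 100 104 114 126 133 129 112  78  64  70  78]
251 [87 82 81 82 82 84 82 79 82 82 83 82 84 83 85 83 85 82 85 84 82 86 83 85 86 88 92 93 92 83 70 69 76 79]
0 0.15 0.088 [369.371  242.5361] [310.7408 279.1747]
0 0.07 0.088 [407.4407 250.8045] [305.8807 315.8316]
0.014 0.15 0.088 [370.7428 235.9895] [318.2376 279.6443]
0.014 0.15 0.08 [370.4075 236.5897] [318.3267 282.2353]
0.007 0.153 0.068 [367.8466 240.377 ] [314.9324 284.5411]
0.007 0.153 0.063 [367.6544 240.7248] [315.0019 286.1089]
0.007 0.153 0.058 [367.464  241.0692] [315.0708 287.6628]
0.007 0.153 0.053 [367.2755 241.4103] [315.1391 289.2028]
0.007 0.153 0.048 [367.0889 241.7481] [315.2068 290.7292]
```

The inner index face in the side view spans rows 287.0–290.0. Referenced to the pointer tip at rest (row 277.8, 85 mm), its middle is at about z = 0.052, or 33 mm below rest, which is within the given 17–36 mm. The pad is at about (0.5215, -0.171). I'll move over it with the gripper shut.

Request:
move_arm(
  steps=[
    {"grip": -1, "tx": 0.39, "ty": 0.337, "rz": 1.108},
    {"grip": -1, "tx": 0.39, "ty": 0.337, "rz": 1.108},
    {"grip": -1, "tx": 0.39, "ty": 0.337, "rz": 1.108},
    {"grip": -1, "tx": 0.39, "ty": 0.337, "rz": 1.108},
    {"grip": -1, "tx": 0.39, "ty": 0.337, "rz": 1.108},
    {"grip": -1, "tx": 0.39, "ty": 0.337, "rz": 1.108},
    {"grip": -1, "tx": 0.39, "ty": 0.337, "rz": 1.108},
    {"grip": -1, "tx": 0.39, "ty": 0.337, "rz": 1.108},
    {"grip": -1, "tx": 0.39, "ty": 0.337, "rz": 1.108},
    {"grip": -1, "tx": 0.39, "ty": 0.337, "rz": 1.108},
    {"grip": -1, "tx": 0.39, "ty": 0.337, "rz": 1.108},
    {"grip": -1, "tx": 0.39, "ty": 0.337, "rz": 1.108},
    {"grip": -1, "tx": 0.39, "ty": 0.337, "rz": 1.108},
    {"grip": -1, "tx": 0.39, "ty": 0.337, "rz": 1.108},
    {"grip": -1, "tx": 0.39, "ty": 0.337, "rz": 1.108},
    {"grip": -1, "tx": 0.39, "ty": 0.337, "rz": 1.108},
    {"grip": -1, "tx": 0.39, "ty": 0.337, "rz": 1.108},
    {"grip": -1, "tx": 0.39, "ty": 0.337, "rz": 1.108},
  ],
)

```text
invalid input
```

Request:
move_arm(
  steps=[
    {"grip": -1, "tx": 0.39, "ty": 0.337, "tz": 0, "rx": 0, "ry": 0, "rz": 1.108},
    {"grip": -1, "tx": 0.39, "ty": 0.337, "tz": 0, "rx": 0, "ry": 0, "rz": 1.108},
    {"grip": -1, "tx": 0.39, "ty": 0.337, "tz": 0, "rx": 0, "ry": 0, "rz": 1.108},
    {"grip": -1, "tx": 0.39, "ty": 0.337, "tz": 0, "rx": 0, "ry": 0, "rz": 1.108},
    {"grip": -1, "tx": 0.39, "ty": 0.337, "tz": 0, "rx": 0, "ry": 0, "rz": 1.108},
    {"grip": -1, "tx": 0.39, "ty": 0.337, "tz": 0, "rx": 0, "ry": 0, "rz": 1.108},
    {"grip": -1, "tx": 0.39, "ty": 0.337, "tz": 0, "rx": 0, "ry": 0, "rz": 1.108},
    {"grip": -1, "tx": 0.39, "ty": 0.337, "tz": 0, "rx": 0, "ry": 0, "rz": 1.108},
    {"grip": -1, "tx": 0.39, "ty": 0.337, "tz": 0, "rx": 0, "ry": 0, "rz": 1.108},
    {"grip": -1, "tx": 0.39, "ty": 0.337, "tz": 0, "rx": 0, "ry": 0, "rz": 1.108},
    {"grip": -1, "tx": 0.39, "ty": 0.337, "tz": 0, "rx": 0, "ry": 0, "rz": 1.108},
    {"grip": -1, "tx": 0.39, "ty": 0.337, "tz": 0, "rx": 0, "ry": 0, "rz": 1.108},
    {"grip": -1, "tx": 0.39, "ty": 0.337, "tz": 0, "rx": 0, "ry": 0, "rz": 1.108},
    {"grip": -1, "tx": 0.39, "ty": 0.337, "tz": 0, "rx": 0, "ry": 0, "rz": 1.108},
    {"grip": -1, "tx": 0.39, "ty": 0.337, "tz": 0, "rx": 0, "ry": 0, "rz": 1.108},
    {"grip": -1, "tx": 0.39, "ty": 0.337, "tz": 0, "rx": 0, "ry": 0, "rz": 1.108},
    {"grip": -1, "tx": 0.39, "ty": 0.337, "tz": 0, "rx": 0, "ry": 0, "rz": 1.108},
    {"grip": -1, "tx": 0.39, "ty": 0.337, "tz": 0, "rx": 0, "ry": 0, "rz": 1.108},
  ],
)

```text
clock: 1.6
tool_pos: [0.5212, -0.1721, 0.2389]
tcp_rot: [2.443, 1.975, -0.0]
ft_force: [-0.4, 0.6, 0.0]
finger_gap: 0.0004
gripper_force: 0.0
```

Request:
move_arm(
  steps=[
    {"grip": -1, "tx": 0, "ty": 0, "tz": -0.04, "rx": 0, "ry": 0, "rz": 0},
    {"grip": -1, "tx": 0, "ty": 0, "tz": -0.08, "rx": 0, "ry": 0, "rz": 0},
    {"grip": -1, "tx": 0, "ty": 0, "tz": -0.11, "rx": 0, "ry": 0, "rz": 0},
    {"grip": -1, "tx": 0, "ty": 0, "tz": -0.13, "rx": 0, "ry": 0, "rz": 0},
    {"grip": -1, "tx": 0, "ty": 0, "tz": -0.13, "rx": 0, "ry": 0, "rz": 0},
  ],
)

```text
clock: 2.02
tool_pos: [0.5196, -0.1708, 0.105]
tcp_rot: [-2.437, -1.972, 0.004]
ft_force: [-0.9, -0.1, 0.3]
finger_gap: 0.0005
gripper_force: 0.0
```

```bash
python3 - <<'E'
from h import *
c=shot('side','side1'); print(manip.get_obs()['tool_pos'])
g=cv2.resize(c['pixels'][240:360,240:400],None,fx=5,fy=5,interpolation=cv2.INTER_CUBIC); cv2.imwrite('pics/s1z.png',g)
print((proj(c,manip.get_obs()['tool_pos'])-[240,240])*5)
E
```

```text
[ 0.52079105 -0.17141888  0.10765375]
[319.14749379 384.95247585]
```

View pics/s1z.png

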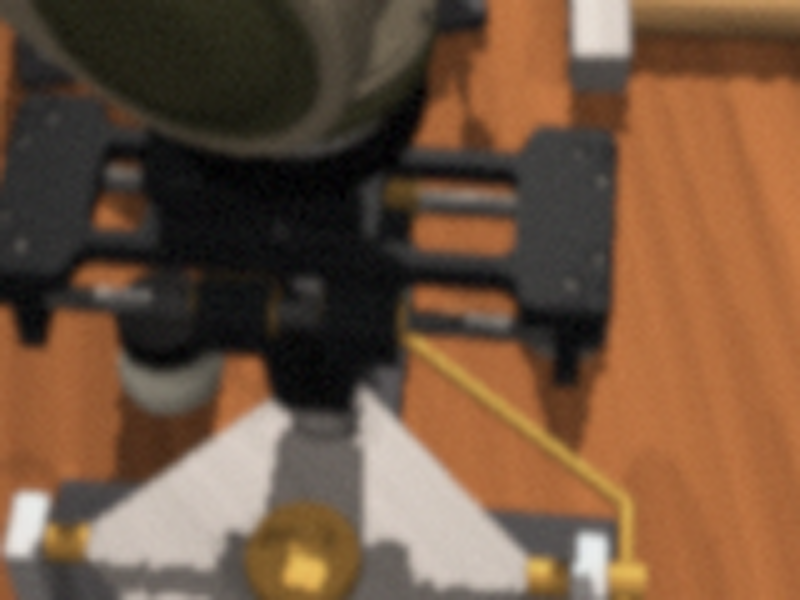

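The fingers are centred over the pad (finger ends at (318,400), pad at (325,420) in the crop), and the gripper hides the tip. I'll make a partial press first, then lift clear and measure the hand.

Request:
move_arm(
  steps=[
    {"grip": -1, "tx": 0, "ty": 0, "tz": -0.006, "rx": 0, "ry": 0, "rz": 0},
    {"grip": -1, "tx": 0, "ty": 0, "tz": -0.01, "rx": 0, "ry": 0, "rz": 0},
    {"grip": -1, "tx": 0, "ty": 0, "tz": -0.012, "rx": 0, "ry": 0, "rz": 0},
    {"grip": -1, "tx": 0, "ty": 0, "tz": -0.014, "rx": 0, "ry": 0, "rz": 0},
    {"grip": -1, "tx": 0, "ty": 0, "tz": -0.016, "rx": 0, "ry": 0, "rz": 0},
    {"grip": -1, "tx": 0, "ty": 0, "tz": -0.018, "rx": 0, "ry": 0, "rz": 0},
    {"grip": -1, "tx": 0, "ty": 0, "tz": -0.019, "rx": 0, "ry": 0, "rz": 0},
    {"grip": -1, "tx": 0, "ty": 0, "tz": -0.019, "rx": 0, "ry": 0, "rz": 0},
    {"grip": -1, "tx": 0, "ty": 0, "tz": -0.019, "rx": 0, "ry": 0, "rz": 0},
    {"grip": -1, "tx": 0, "ty": 0, "tz": -0.019, "rx": 0, "ry": 0, "rz": 0},
  ],
)

```text
clock: 2.9
tool_pos: [0.5224, -0.1706, 0.0911]
tcp_rot: [2.44, 1.977, 0.003]
ft_force: [-0.3, 6.4, 8.0]
finger_gap: 0.0008
gripper_force: 4.6
```

Request:
move_arm(
  steps=[
    {"grip": -1, "tx": 0, "ty": 0, "tz": 0.003, "rx": 0, "ry": 0, "rz": 0},
    {"grip": -1, "tx": 0, "ty": 0, "tz": 0.006, "rx": 0, "ry": 0, "rz": 0},
    {"grip": -1, "tx": 0, "ty": 0, "tz": 0.01, "rx": 0, "ry": 0, "rz": 0},
    {"grip": -1, "tx": 0, "ty": 0, "tz": 0.05, "rx": 0, "ry": 0, "rz": 0},
    {"grip": -1, "tx": 0, "ty": 0, "tz": 0.09, "rx": 0, "ry": 0, "rz": 0},
    {"grip": -1, "tx": -0.04, "ty": -0.01, "tz": 0.12, "rx": 0, "ry": 0, "rz": 0},
    {"grip": -1, "tx": -0.08, "ty": -0.02, "tz": 0.14, "rx": 0, "ry": 0, "rz": 0},
    {"grip": -1, "tx": -0.12, "ty": -0.03, "tz": 0.15, "rx": 0, "ry": 0, "rz": 0},
    {"grip": -1, "tx": -0.16, "ty": -0.04, "tz": 0.15, "rx": 0, "ry": 0, "rz": 0},
    {"grip": -1, "tx": -0.2, "ty": -0.05, "tz": 0.15, "rx": 0, "ry": 0, "rz": 0},
    {"grip": -1, "tx": -0.2, "ty": -0.05, "tz": 0.15, "rx": 0, "ry": 0, "rz": 0},
    {"grip": -1, "tx": -0.2, "ty": -0.05, "tz": 0.15, "rx": 0, "ry": 0, "rz": 0},
  ],
)

```text
clock: 3.9
tool_pos: [0.3199, -0.2218, 0.2403]
tcp_rot: [2.443, 1.973, -0.001]
ft_force: [0.3, 1.1, -0.2]
finger_gap: 0.0001
gripper_force: 0.0
```

```bash
python3 - <<'E'
from h import *
np.set_printoptions(precision=4,suppress=True,linewidth=200)
c=shot('side','side2'); t=shot('top','top2'); o=manip.get_obs(); print(o['tool_pos'],o['clock'])
def crop(c,x0,y0,w,h,f):
    g=cv2.resize(c['pixels'][y0:y0+h,x0:x0+w],None,fx=f,fy=f,interpolation=cv2.INTER_CUBIC).astype(float)
    return np.clip(255*(g/255)**.6,0,255).astype(np.uint8)
cv2.imwrite('pics/z3.png',np.hstack([crop(t,343,228,40,32,10),crop(c,290,262,40,60,10)[:320]]))
for r in range(274,300): print(r,c['pixels'][r,306:324,2])
E
```

```text
[ 0.322  -0.2214  0.2401] 4.0
274 [ 90  95  89  75  69  83 115 129 120 112 117 143 163 175 177 177 177 174]
275 [ 87  95  85  66  51  53  65  72  70  70  87 119 155 173 178 178 175 171]
276 [ 85  94  87  60  49  46  47  46  48  49  68 112 153 173 177 177 177 171]
277 [ 87  94  93  69  59  52  47  46  43  49  65 108 152 172 179 177 178 172]
278 [ 91 105 102  85  75  68  58  46  41  47  68 114 155 171 178 180 179 174]
279 [102 126 120 100  89  83  61  50  41  48  75 119 156 172 176 177 180 174]
280 [116 145 141 109  93  85  61  46  42  50  80 123 160 173 175 178 181 175]
281 [122 155 154 119  98  84  64  44  41  50  83 133 158 170 175 179 180 177]
282 [119 155 152 117  97  83  59  46  43  51  91 139 160 172 176 178 181 177]
283 [113 152 149 118  99  78  59  44  42  54  94 145 166 172 177 179 181 178]
284 [106 149 145 116  96  79  54  46  43  59 104 158 177 179 178 180 180 178]
285 [104 138 135 108  92  73  54  41  41  63 123 180 199 194 186 179 181 179]
286 [ 95 124 122 104  90  70  50  40  41  76 144 205 223 211 186 177 177 176]
287 [ 80  99 107 100  87  67  41  33  41  80 154 215 228
[... 257 characters left out ...]
91 [ 64  84  95  96  90  83  82  82  85 107 153 185 186 157 114  99  92 113]
292 [ 67  84  89  95  91  89  91  91  90 101 117 135 132 117  99  94  90 113]
293 [ 61  76  73  78  77  81  81  84  83  81  92 100  99  91  88  88  85 114]
294 [ 51  57  55  54  61  63  62  59  64  81 101 104 102  86  81  88  87 116]
295 [ 52  52  52  52  57  59  51  47  65 109 149 161 145 106  84  82  86 116]
296 [ 61  69  68  67  68  70  54  51  83 147 199 210 184 135  96  89  88 121]
297 [ 70  81  86  84  82  75  56  53 100 175 219 224 193 137 100  92  95 135]
298 [ 72  87  92  86  84  72  56  57 114 184 223 222 186 132 100  92 110 148]
299 [ 76  92  92  84  70  60  53  63 126 197 228 220 177 122  98  93 112 157]
```

View pics/z3.png

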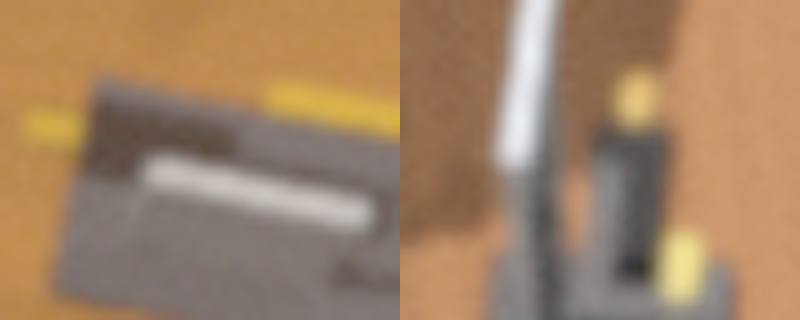

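The side view now shows the hand tip's top edge at about row 285.0 (it was 280.4), beside the index's inner face at rows 287–290. I'll turn that into a height relative to the pointer's rest reference.

```bash
python3 - <<'E'
from h import *
from scipy.optimize import brentq
s=load('side2'); a=.212; x=np.array([np.cos(a),-np.sin(a)]);y=np.array([np.sin(a),np.cos(a)]);c0=np.array([.5217,-.1717])-.055*y
def row(xx,l,z,dl,dz): return proj(s,[*(c0+(l+dl)*y+xx*x),z+dz])[1]
def tip(th,xx,dl,dz): return row(xx,.15*np.cos(th)+.003*np.sin(th),.085-.15*np.sin(th)+.003*np.cos(th),dl,dz)
for mode in('l','z','none'):
    r0=277.8
    if mode=='l': dl=brentq(lambda d:tip(0,0,d,0)-r0,-.02,.02);dz=0
    elif mode=='z': dz=brentq(lambda d:tip(0,0,0,d)-r0,-.02,.02);dl=0
    else: dl=dz=0
    f=lambda r:150*np.sin(brentq(lambda th:tip(th,.014,dl,dz)-r,-.1,.4))
    # index: face top/bottom rows 287.0/290.0
    for gap in(.001,.003,.005):
        zi=[brentq(lambda z:row(.005,.15+gap,z,dl,dz)-r,0,.12) for r in(287.1,290.1)]
        print(mode,dl,dz,gap,'index top,bot',zi,'depth mm',85-500*(zi[0]+zi[1]))
    print(' hand depth before/after',f(280.4),f(285.0))
E
```

```text
l 0.0032329120220213436 0 0.001 index top,bot [0.057956143558018605, 0.04817934888209837] depth mm 31.93225377994152
l 0.0032329120220213436 0 0.003 index top,bot [0.05523034312781159, 0.045414364898551204] depth mm 34.6776459868186
l 0.0032329120220213436 0 0.005 index top,bot [0.05250454320215591, 0.04264938145743279] depth mm 37.423037670205645
 hand depth before/after 6.51510851840556 19.72109443025414
z 0 0.004216575103221048 0.001 index top,bot [0.0581457060275579, 0.04843224992325717] depth mm 31.711022024592467
z 0 0.004216575103221048 0.003 index top,bot [0.05541990476884924, 0.045667265049006735] depth mm 34.45641509107201
z 0 0.004216575103221048 0.005 index top,bot [0.0526941040245858, 0.04290228072782178] depth mm 37.201807623796206
 hand depth before/after 6.464739008091218 19.594711892856978
none 0 0 0.001 index top,bot [0.062362281130779705, 0.0526488250264578] depth mm 27.494446921381247
none 0 0 0.003 index top,bot [0.05963647987206427, 0.04988384015220406] depth mm 30.239839987865835
none 0 0 0.005 index top,bot [0.05691067912779496, 0.047118855831017006] depth mm 32.98523252059402
 hand depth before/after 2.301367249842621 15.883305885842558
```

The hand is now about 19.7 mm below pointer rest, and the index is at about 33 mm (gap-dependent, 32–34.7). The press ratio is about 3.4 mm of tip per mm of finger, so the next press goes 3.5 mm lower than the last.

Request:
move_arm(
  steps=[
    {"grip": -1, "tx": 0.04, "ty": 0.01, "tz": 0, "rx": 0, "ry": 0, "rz": 0},
    {"grip": -1, "tx": 0.08, "ty": 0.02, "tz": 0, "rx": 0, "ry": 0, "rz": 0},
    {"grip": -1, "tx": 0.12, "ty": 0.03, "tz": 0, "rx": 0, "ry": 0, "rz": 0},
    {"grip": -1, "tx": 0.16, "ty": 0.04, "tz": 0, "rx": 0, "ry": 0, "rz": 0},
    {"grip": -1, "tx": 0.2, "ty": 0.05, "tz": -0.01, "rx": 0, "ry": 0, "rz": 0},
    {"grip": -1, "tx": 0.2, "ty": 0.05, "tz": -0.04, "rx": 0, "ry": 0, "rz": 0},
    {"grip": -1, "tx": 0.2, "ty": 0.05, "tz": -0.08, "rx": 0, "ry": 0, "rz": 0},
    {"grip": -1, "tx": 0.2, "ty": 0.05, "tz": -0.11, "rx": 0, "ry": 0, "rz": 0},
    {"grip": -1, "tx": 0.2, "ty": 0.05, "tz": -0.13, "rx": 0, "ry": 0, "rz": 0},
    {"grip": -1, "tx": 0.2, "ty": 0.05, "tz": -0.13, "rx": 0, "ry": 0, "rz": 0},
    {"grip": -1, "tx": 0.2, "ty": 0.05, "tz": -0.13, "rx": 0, "ry": 0, "rz": 0},
  ],
)

```text
clock: 4.92
tool_pos: [0.5224, -0.1703, 0.1093]
tcp_rot: [-2.439, -1.978, 0.001]
ft_force: [-0.6, -0.4, 0.1]
finger_gap: 0.0004
gripper_force: 0.0
```

Request:
move_arm(
  steps=[
    {"grip": -1, "tx": 0, "ty": 0, "tz": -0.006, "rx": 0, "ry": 0, "rz": 0},
    {"grip": -1, "tx": 0, "ty": 0, "tz": -0.01, "rx": 0, "ry": 0, "rz": 0},
    {"grip": -1, "tx": 0, "ty": 0, "tz": -0.013, "rx": 0, "ry": 0, "rz": 0},
    {"grip": -1, "tx": 0, "ty": 0, "tz": -0.015, "rx": 0, "ry": 0, "rz": 0},
    {"grip": -1, "tx": 0, "ty": 0, "tz": -0.017, "rx": 0, "ry": 0, "rz": 0},
    {"grip": -1, "tx": 0, "ty": 0, "tz": -0.019, "rx": 0, "ry": 0, "rz": 0},
    {"grip": -1, "tx": 0, "ty": 0, "tz": -0.021, "rx": 0, "ry": 0, "rz": 0},
    {"grip": -1, "tx": 0, "ty": 0, "tz": -0.0225, "rx": 0, "ry": 0, "rz": 0},
    {"grip": -1, "tx": 0, "ty": 0, "tz": -0.0235, "rx": 0, "ry": 0, "rz": 0},
    {"grip": -1, "tx": 0, "ty": 0, "tz": -0.0235, "rx": 0, "ry": 0, "rz": 0},
    {"grip": -1, "tx": 0, "ty": 0, "tz": -0.0235, "rx": 0, "ry": 0, "rz": 0},
    {"grip": -1, "tx": 0, "ty": 0, "tz": -0.0235, "rx": 0, "ry": 0, "rz": 0},
    {"grip": -1, "tx": 0, "ty": 0, "tz": -0.0235, "rx": 0, "ry": 0, "rz": 0},
  ],
)

```text
clock: 6.0
tool_pos: [0.5226, -0.1701, 0.0877]
tcp_rot: [2.441, 1.977, 0.004]
ft_force: [1.2, 9.6, 10.6]
finger_gap: 0.0007
gripper_force: 6.0
```

Request:
move_arm(
  steps=[
    {"grip": -1, "tx": 0, "ty": 0, "tz": 0.003, "rx": 0, "ry": 0, "rz": 0},
    {"grip": -1, "tx": 0, "ty": 0, "tz": 0.006, "rx": 0, "ry": 0, "rz": 0},
    {"grip": -1, "tx": 0, "ty": 0, "tz": 0.01, "rx": 0, "ry": 0, "rz": 0},
    {"grip": -1, "tx": 0, "ty": 0, "tz": 0.014, "rx": 0, "ry": 0, "rz": 0},
    {"grip": -1, "tx": 0, "ty": 0, "tz": 0.05, "rx": 0, "ry": 0, "rz": 0},
    {"grip": -1, "tx": 0, "ty": 0, "tz": 0.09, "rx": 0, "ry": 0, "rz": 0},
    {"grip": -1, "tx": -0.04, "ty": -0.01, "tz": 0.12, "rx": 0, "ry": 0, "rz": 0},
    {"grip": -1, "tx": -0.08, "ty": -0.02, "tz": 0.14, "rx": 0, "ry": 0, "rz": 0},
    {"grip": -1, "tx": -0.12, "ty": -0.03, "tz": 0.15, "rx": 0, "ry": 0, "rz": 0},
    {"grip": -1, "tx": -0.16, "ty": -0.04, "tz": 0.15, "rx": 0, "ry": 0, "rz": 0},
    {"grip": -1, "tx": -0.2, "ty": -0.05, "tz": 0.15, "rx": 0, "ry": 0, "rz": 0},
    {"grip": -1, "tx": -0.2, "ty": -0.05, "tz": 0.15, "rx": 0, "ry": 0, "rz": 0},
    {"grip": -1, "tx": -0.2, "ty": -0.05, "tz": 0.15, "rx": 0, "ry": 0, "rz": 0},
  ],
)

```text
clock: 7.08
tool_pos: [0.3198, -0.2218, 0.2367]
tcp_rot: [2.444, 1.973, -0.001]
ft_force: [-0.4, 0.3, -0.2]
finger_gap: 0.001
gripper_force: 0.0
```

```bash
python3 - <<'E'
from h import *
np.set_printoptions(precision=4,suppress=True,linewidth=200)
c=shot('side','side3'); t=shot('top','top3'); o=manip.get_obs(); print(o['tool_pos'],o['clock'])
g=cv2.resize(c['pixels'][262:307,290:350],None,fx=10,fy=10,interpolation=cv2.INTER_CUBIC).astype(float)
cv2.imwrite('pics/z4.png',np.clip(255*(g/255)**.6,0,255).astype(np.uint8))
for r in range(276,300): print(r,c['pixels'][r,306:324,2])
E
```

```text
[ 0.3219 -0.2215  0.2365] 7.1833
276 [ 89  97  87  63  47  44  48  45  48  49  69 107 153 172 180 181 175 173]
277 [ 87  96  91  74  57  52  48  44  43  47  63 109 152 172 178 178 179 172]
278 [ 90 106 102  87  74  66  58  46  42  45  69 111 154 171 178 179 176 173]
279 [104 124 120  96  84  80  61  48  45  47  73 122 156 173 178 180 178 173]
280 [117 146 141 109  99  83  61  45  46  49  75 122 156 171 178 177 179 176]
281 [122 155 152 121 102  86  60  45  39  48  83 131 159 172 176 178 177 177]
282 [119 154 154 122 102  81  60  45  41  50  89 140 163 171 178 178 178 175]
283 [112 153 148 120  97  81  55  43  42  47  96 146 164 170 175 179 180 178]
284 [106 149 145 117  96  78  53  43  43  58  99 146 165 172 177 179 181 178]
285 [104 141 138 111  96  70  51  43  42  60 103 147 165 170 174 177 179 178]
286 [ 96 122 126 102  92  69  53  41  43  61 104 147 161 165 167 175 174 176]
287 [ 76 100 104  97  87  64  41  35  37  57 100 137 148 153 155 157 163 166]
288 [ 68  86  97  97  84  56  27  21  24  51  98 134 142 137 136 134 136 150]
289 [ 62  83  92  95  82  56  33  27  33  61 115 165 174 165 136 115 111 131]
290 [ 62  80  93  93  86  69  61  56  56  81 141 189 204 188 144 108 100 122]
291 [ 65  80  94  94  90  85  82  85  83  96 136 180 191 175 136 102  94 114]
292 [ 64  82  91  91  90  91  89  92  90  97 113 134 143 127 108  93  90 114]
293 [ 62  74  74  79  79  82  79  82  80  85  89  94  98  95  90  87  85 113]
294 [ 52  55  55  57  59  63  60  59  65  76  96 104 101  89  86  88  90 114]
295 [ 49  53  49  54  57  60  49  44  53  93 139 159 145 116  91  86  87 118]
296 [ 54  65  69  67  70  67  56  41  59 120 184 209 197 146 104  90  87 123]
297 [ 65  79  86  84  76  74  56  48  70 141 206 227 211 158 106  91  97 135]
298 [ 72  89  94  87  81  74  54  48  74 149 214 229 210 154 103  89 109 150]
299 [ 78  93  92  82  76  67  52  48  85 158 216 227 204 146 101  94 112 157]
```

View pics/z4.png

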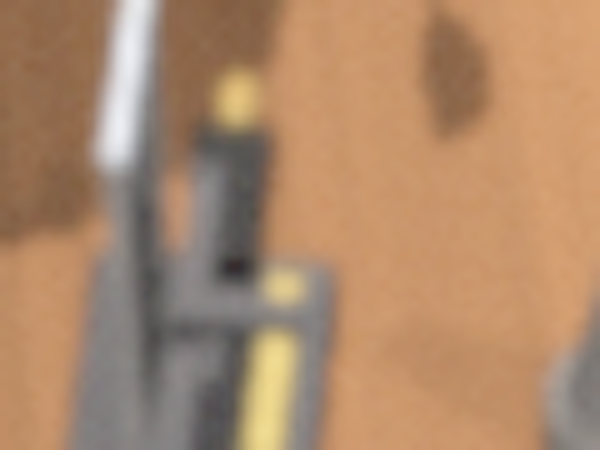

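The hand tip's top edge is now at row 288.9, a depth of about 30.7 mm. It should be at about 289.8 to be level (about 33 mm), so one more press 0.8 mm lower will centre it.

Request:
move_arm(
  steps=[
    {"grip": -1, "tx": 0.04, "ty": 0.01, "tz": 0, "rx": 0, "ry": 0, "rz": 0},
    {"grip": -1, "tx": 0.08, "ty": 0.02, "tz": 0, "rx": 0, "ry": 0, "rz": 0},
    {"grip": -1, "tx": 0.12, "ty": 0.03, "tz": 0, "rx": 0, "ry": 0, "rz": 0},
    {"grip": -1, "tx": 0.16, "ty": 0.04, "tz": 0, "rx": 0, "ry": 0, "rz": 0},
    {"grip": -1, "tx": 0.2, "ty": 0.05, "tz": -0.01, "rx": 0, "ry": 0, "rz": 0},
    {"grip": -1, "tx": 0.2, "ty": 0.05, "tz": -0.04, "rx": 0, "ry": 0, "rz": 0},
    {"grip": -1, "tx": 0.2, "ty": 0.05, "tz": -0.08, "rx": 0, "ry": 0, "rz": 0},
    {"grip": -1, "tx": 0.2, "ty": 0.05, "tz": -0.11, "rx": 0, "ry": 0, "rz": 0},
    {"grip": -1, "tx": 0.2, "ty": 0.05, "tz": -0.13, "rx": 0, "ry": 0, "rz": 0},
    {"grip": -1, "tx": 0.2, "ty": 0.05, "tz": -0.13, "rx": 0, "ry": 0, "rz": 0},
    {"grip": -1, "tx": 0.2, "ty": 0.05, "tz": -0.13, "rx": 0, "ry": 0, "rz": 0},
  ],
)

```text
clock: 8.1
tool_pos: [0.5224, -0.1704, 0.1057]
tcp_rot: [-2.439, -1.978, 0.001]
ft_force: [-0.5, -0.9, 0.2]
finger_gap: 0.0003
gripper_force: 0.0
```

Request:
move_arm(
  steps=[
    {"grip": -1, "tx": 0, "ty": 0, "tz": -0.005, "rx": 0, "ry": 0, "rz": 0},
    {"grip": -1, "tx": 0, "ty": 0, "tz": -0.009, "rx": 0, "ry": 0, "rz": 0},
    {"grip": -1, "tx": 0, "ty": 0, "tz": -0.012, "rx": 0, "ry": 0, "rz": 0},
    {"grip": -1, "tx": 0, "ty": 0, "tz": -0.014, "rx": 0, "ry": 0, "rz": 0},
    {"grip": -1, "tx": 0, "ty": 0, "tz": -0.016, "rx": 0, "ry": 0, "rz": 0},
    {"grip": -1, "tx": 0, "ty": 0, "tz": -0.018, "rx": 0, "ry": 0, "rz": 0},
    {"grip": -1, "tx": 0, "ty": 0, "tz": -0.019, "rx": 0, "ry": 0, "rz": 0},
    {"grip": -1, "tx": 0, "ty": 0, "tz": -0.02, "rx": 0, "ry": 0, "rz": 0},
    {"grip": -1, "tx": 0, "ty": 0, "tz": -0.0208, "rx": 0, "ry": 0, "rz": 0},
    {"grip": -1, "tx": 0, "ty": 0, "tz": -0.0208, "rx": 0, "ry": 0, "rz": 0},
    {"grip": -1, "tx": 0, "ty": 0, "tz": -0.0208, "rx": 0, "ry": 0, "rz": 0},
    {"grip": -1, "tx": 0, "ty": 0, "tz": -0.0208, "rx": 0, "ry": 0, "rz": 0},
  ],
)

```text
clock: 9.1
tool_pos: [0.5229, -0.1702, 0.0872]
tcp_rot: [2.44, 1.977, 0.005]
ft_force: [1.2, 9.2, 10.3]
finger_gap: 0.0005
gripper_force: 6.2
```

Request:
move_arm(
  steps=[
    {"grip": -1, "tx": 0, "ty": 0, "tz": 0.003, "rx": 0, "ry": 0, "rz": 0},
    {"grip": -1, "tx": 0, "ty": 0, "tz": 0.006, "rx": 0, "ry": 0, "rz": 0},
    {"grip": -1, "tx": 0, "ty": 0, "tz": 0.01, "rx": 0, "ry": 0, "rz": 0},
    {"grip": -1, "tx": 0, "ty": 0, "tz": 0.014, "rx": 0, "ry": 0, "rz": 0},
    {"grip": -1, "tx": 0, "ty": 0, "tz": 0.05, "rx": 0, "ry": 0, "rz": 0},
    {"grip": -1, "tx": 0, "ty": 0, "tz": 0.09, "rx": 0, "ry": 0, "rz": 0},
    {"grip": -1, "tx": -0.04, "ty": -0.01, "tz": 0.12, "rx": 0, "ry": 0, "rz": 0},
    {"grip": -1, "tx": -0.08, "ty": -0.02, "tz": 0.14, "rx": 0, "ry": 0, "rz": 0},
    {"grip": -1, "tx": -0.12, "ty": -0.03, "tz": 0.15, "rx": 0, "ry": 0, "rz": 0},
    {"grip": -1, "tx": -0.16, "ty": -0.04, "tz": 0.15, "rx": 0, "ry": 0, "rz": 0},
    {"grip": -1, "tx": -0.2, "ty": -0.05, "tz": 0.15, "rx": 0, "ry": 0, "rz": 0},
    {"grip": -1, "tx": -0.2, "ty": -0.05, "tz": 0.15, "rx": 0, "ry": 0, "rz": 0},
    {"grip": -1, "tx": -0.2, "ty": -0.05, "tz": 0.15, "rx": 0, "ry": 0, "rz": 0},
  ],
)

```text
clock: 10.18
tool_pos: [0.3198, -0.2218, 0.236]
tcp_rot: [2.444, 1.973, -0.001]
ft_force: [-0.7, 0.1, -0.7]
finger_gap: 0.0005
gripper_force: 0.0
```

```bash
python3 - <<'E'
from h import *
np.set_printoptions(precision=4,suppress=True,linewidth=200)
c=shot('side','side4'); t=load('side3'); print(manip.get_obs()['clock'])
for r in range(285,294): print(r,c['pixels'][r,314:321,2],t['pixels'][r,314:321,2])
print([ (cc['pixels'][277:280,309:312,2]).mean() for cc in (load('side0'),c)])
E
```

```text
10.2333
285 [ 40  59 101 146 166 171 174] [ 42  60 103 147 165 170 174]
286 [ 45  58 101 148 161 165 172] [ 43  61 104 147 161 165 167]
287 [ 36  56 100 133 145 147 154] [ 37  57 100 137 148 153 155]
288 [ 27  50  89 120 130 130 129] [ 24  51  98 134 142 137 136]
289 [ 29  53 102 138 149 139 119] [ 33  61 115 165 174 165 136]
290 [ 58  77 124 169 182 166 131] [ 56  81 141 189 204 188 144]
291 [ 84  88 128 166 177 166 130] [ 83  96 136 180 191 175 136]
292 [ 91  94 108 128 137 130 110] [ 90  97 113 134 143 127 108]
293 [82 86 92 97 99 95 90] [80 85 89 94 98 95 90]
[np.float64(72.55555555555556), np.float64(74.66666666666667)]
```

The hand tip edge is now at about row 289.4, a depth of 32–33 mm, within about 1 mm of my estimate for the index. The pointer is back at its rest position and the arm is clear, so I'm handing in.

```bash
python3 -c "from bench import manip; print(manip.job_done())"
```

```text
the job is handed in; nothing more can be done
None
```

The job is handed in: after three presses of the square plate's pad the pointer is back at rest and the drag hand stands about 32–33 mm down, against my index estimate of 33 mm (32–34.7 mm, tolerance 5 mm); no verdict was returned.

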